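# Brush out the ratchet vise and click its jaw in

## Task

Pick up the hand brush and sweep the three steel offcuts off the bed of the ratchet vise onto the table (not with your fingers), then lay the brush down on the table. Then push the vise lever counter-clockwise (seen from above) from its rest until you have felt four clicks, never a fifth, and finish holding the lever's knob between the fingers there, so the jaw stays put while the welder sets the next part; do not let go. Leave the gusset plate, the V rest and the square tube where they are.

Things in the scene. Friction and masses are not known exactly. Their poses are not given: they have to be found in the camera images.
- vise_bed (a point): Centre of the flat bed of the grey ratchet vise (fixed), on its upper face, 32 mm above the table. Local x runs along the vise to its lever end, z up. Bed 90 mm wide in y, both y sides open with a sheer drop to the table. Fixed jaw face at x = -45 mm, moving jaw face at x = +46 mm; jaws 84 mm wide, 28 mm above the bed. Vise spans x = -85 to +180 mm.
- lever_pivot (a point): Point on the vertical axis about which the vise lever turns; the point is 100 mm above the table, 115 mm along the vise's x from the bed centre.
- lever_knob (a point): Black upright round knob on the end of the steel vise lever, 24 mm in diameter and 50 mm tall (72 to 122 mm above the table). This point is its centre, 97 mm above the table. It moves in a horizontal circle of radius 110 mm about the pivot; at rest it lies at 80 degrees counter-clockwise from the vise's x axis, seen from above.
- ratchet_lever (a joint): Vise lever angle, rad, 0 at rest, + counter-clockwise from above. A toothed drum with sprung pawl clicks each 0.2 rad (22 mm at the knob): the push at the knob climbs from about 4 to 8 N up to 0.05 rad short of each click, then drops and the pawl draws it on to 0.2, 0.4, 0.6, 0.8 (fourth), 1.0. It cannot go back past a click; a light spring (1 N) returns it to the last one. Jaw: 5 mm a click.
- brush_grip (a point): Hand brush with a wooden handle and a stiff brass wire head, about 0.2 kg, standing on its bristles on the table. This is a point in the middle of the handle, 33 mm above the underside of the bristles. Local x runs along the handle towards the head, z up. The handle is 18 mm wide and 18 mm thick and reaches from 76 mm behind this point to the head.
- brush_head (a point): Centre of the brush head, 85 mm ahead of brush_grip along the handle, same axes, 33 mm above the underside of the bristles. The head is 74 mm wide (y), 36 mm deep (x) and 41 mm tall; the brass bristles are as stiff as a block.
- offcut_block_mid (a point): Steel block offcut, 22 x 18 x 18 mm, lying on the vise bed. Point at its centre.
- offcut_angle_mid (a point): Dark offcut of angle section, 24 x 22 mm and 20 mm tall, lying on the vise bed. Point 9 mm above its underside.
- offcut_round_mid (a point): Steel round bar offcut, 22 mm in diameter and 18 mm tall, standing on the vise bed. Point at its centre.
- gusset: Bystander: flat steel gusset plate about 110 x 105 x 8 mm with a hole, lying on the table. Origin under its middle.
- v_rest: Bystander: upright dark steel rest with a V fork, 106 mm tall, round foot 56 mm across. Origin under its foot.
- tube_length: Bystander: length of square steel tube, 40 x 40 mm and 140 mm long (local x), lying on the table. Origin under its middle.

How it is judged:
By the outcome, as a careful person would: the job done as asked, in the order asked, and still so for the second after the job is handed in, while the arm keeps its last pose, push and grip.
It also fails if it takes over 72 s, if anything falls off the work surface, if the arm or the gripper's body presses on something with over 40 N, if the wrist force passes 120 N, or if a joint passes its speed limit or range.

## Robot

A 7-joint arm with a two-finger parallel gripper is mounted at the origin on the work surface. World frame = base frame: x ahead of the robot, y to its left, z up, the work surface at z = 0. Lengths are in m, angles in rad, forces in N, time in s.
With the tool pointing down it reaches from about 0.35 to 0.9 m from the base axis. Payload 8.1 kg.
Tool frame: the origin (TCP) lies midway between the tips of the shut fingers; the grasp point (between the pads) lies 19 mm behind it; z points along the fingers, y is the direction in which the jaws open and shut (so a half turn about z gives the same grasp; the last joint's range is limited). The gripper opens to 92 mm and grips with 3 to 60 N. Pads are 19 mm wide; open, the fingers measure 130 mm over their backs; the gripper's body (75 mm by 190 mm) begins 47 mm behind the grasp point.
Start: joints at [-1.255, 0.434, 0.025, 1.573, -0.012, 1.134, -0.075], TCP at [0.254, 0.571, 0.196] pointing down, gripper open.
Joint ranges: [-2.62, 2.62], [-0.44, 2.09], [-1.27, 1.32], [0.08, 2.57], [-1.32, 4.46], [0.12, 2], [-2.74, 2.74]. Speed limits (rad/s): [2.22, 2.22, 3.01, 3.01, 3.14, 3.14, 3.14].

## Interface

Orientations are given as a rotation vector (axis times angle).
In Python, from cell import monitor, get_image, get_calibration, workorder, look_for, masks_of gives the robot as it stands.
- The arm moves only by the shell command python3 -m crank 'ROWS' [FORCE]. ROWS is JSON, a list of rows, each a list of 3 entries, a list of its own where there are three numbers: the shift along the tool's x, y, z in cm, then the turn about the tool's z in degrees, then the closure in counts, from 0 (fully open) to 255 (shut). A call has 1 to 5 rows; each row shifts and turns the commanded pose from where the row before left it, along the tool's axes as they then stand; what a row does not reach is not made up. A row lasts 1/10 s, in which the tool goes at most 50 mm and 8.59 degrees, less where a joint would pass 70% of its speed; a pose out of reach is approached as far as the arm can. A call with a gripper value outside its range is refused whole. The fingers move at their own pace and stop on an object; FORCE is the grip in N (left out, the last holds). Time passes only in rows, so rows that do not move let the fingers close. It gives the time, the measured TCP pose, the force and the opening at its end, in the units of the state.
- monitor.observe(): the state, without advancing time (a new reading comes with each control period).
- get_image(name): name is "side" or "top"; returns (picture, depth): 480x640x3 uint8, red, green, blue; 480x640 float32, m along the optical axis (not along the pixel's ray), 0 where there is no reading.
- get_calibration(name): a dict with "fx", "fy", "cx", "cy" (pixels), "D" ([k1, k2, p1, p2, k3] as OpenCV has them; the pictures are not rectified), "R" (3x3) and "t" (3): a world point X has camera coordinates R X + t. Camera axes: x right, y down, z forward; pixel columns grow to the right and rows downward; lengths in m; the calibration is good to about 2 mm. A picture is of the moment at which its call begins. get_calibration takes no time and is no camera call.
- workorder.sign_off(): hands the job in, once; it reports no verdict.
Trained networks look in the newest picture that a camera, given by its name, has taken for a name from the list of things; names that differ only in an ending like _2 or _b are one class to them, and where a whole thing is asked for, a point or a joint stands for the part that bears it (a point fixed in the world has none). Each returns a list of dicts, best first, with "score" (0 to 1); they miss things now and then, are a little off and sometimes report something else, mostly with a low value. They report only what shows in the picture. A call takes as long as a camera call.
- look_for(label, camera): "location" ([x, y, z] in m, in world coordinates, good to about 4 mm: the middle of the surface that is visible of it).
- masks_of(label, camera): "region" (480x640 bool, what is visible of it).
The state is a dict: "clock": time; "joints": joint angles; "dq": joint speeds; "joint_efforts": joint torques, N m; "position": TCP position; "ee_rot": TCP orientation; "force": force on the tool from outside, world axes, zero at the start; "ft_torque": the same for the moment, N m; "width": opening from 0.0 (shut) to 1.0 (fully open).
Only numpy, scipy, OpenCV 4.12 (cv2) and the standard library are available. Lean on these libraries where they do the work, as an engineer would, in place of code of your own. Each camera call takes 0.05 s, during which the arm holds its last target.

## Working session

There is one attempt and no reset: what is moved stays moved. The work goes in short steps, Python scripts to look and compute and a shell command to move; the robot and the scene stay as the last step left them, time stands still between calls to the robot, and variables do not carry over. Pictures are saved under pics/ and viewed, and the job is handed in when it is done.

```bash
ls; mkdir -p pics
python3 - <<'E'
from cell import monitor, get_image, get_calibration
import cv2
print(monitor.observe())
for n in("top","side"):
    im,d=get_image(n); cv2.imwrite(f"pics/{n}0.png",im[:,:,::-1]); print(n,get_calibration(n))
E
```

```text
pics
{'clock': 0.0, 'joints': array([-1.25462384,  0.43519914,  0.02499099,  1.57407318, -0.01157452,
        1.1339855 , -0.07509939]), 'dq': array([-0.00074013, -0.00048087,  0.00083462,  0.00023762, -0.00025811,
       -0.00010882,  0.00078767]), 'joint_efforts': array([ 2.88835008e-05, -6.67855597e+01,  9.85022597e-01, -3.14459968e+01,
       -6.05361094e-02,  4.27544920e-02,  1.52232919e-04]), 'position': array([0.25400343, 0.5704676 , 0.19506928]), 'ee_rot': array([-6.53093409e-01, -3.07280497e+00,  2.37717095e-03]), 'force': array([-0.71460564,  0.18288258,  0.43879651]), 'ft_torque': array([ 0.05090149, -0.01911738, -0.03449618]), 'width': 1.0025426814499625}
top {'fx': 485.4557427480541, 'fy': 485.4557427480541, 'cx': 317.25481400270365, 'cy': 246.06599578810304, 'D': array([0.02476375, 0.        , 0.        , 0.        , 0.        ]), 'R': array([[-0.005903  , -0.99931459,  0.03654468],
       [-0.99420024,  0.00194054, -0.1075273 ],
       [ 0.10738268, -0.03696746, -0.99353025]]), 't': array([0.03062436, 0.50613435, 0.89202259])}
side {'fx': 596.7670143164618, 'fy': 596.7670143164618, 'cx': 317.1429118375262, 'cy': 246.906362305787, 'D': array([-0.17944186,  0.        ,  0.        ,  0.        ,  0.        ]), 'R': array([[ 7.24765481e-01, -6.88995177e-01,  8.02276435e-04],
       [-3.79168136e-01, -3.99824957e-01, -8.34488783e-01],
       [ 5.75279517e-01,  6.04504466e-01, -5.51024344e-01]]), 't': array([-0.32332928,  0.29311695,  0.98232525])}
```

View pics/top0.png

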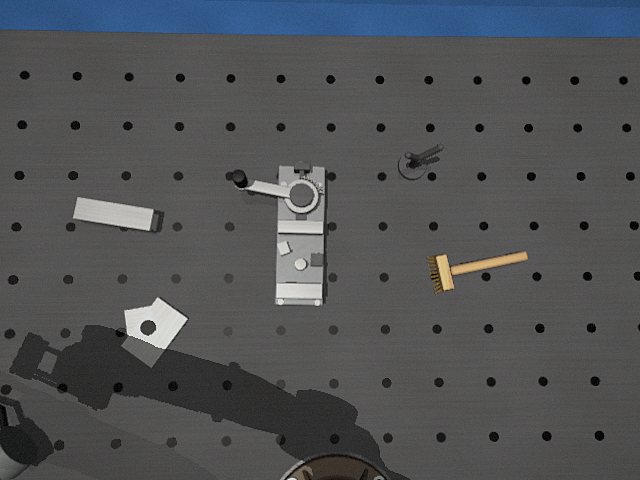

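View pics/side0.png

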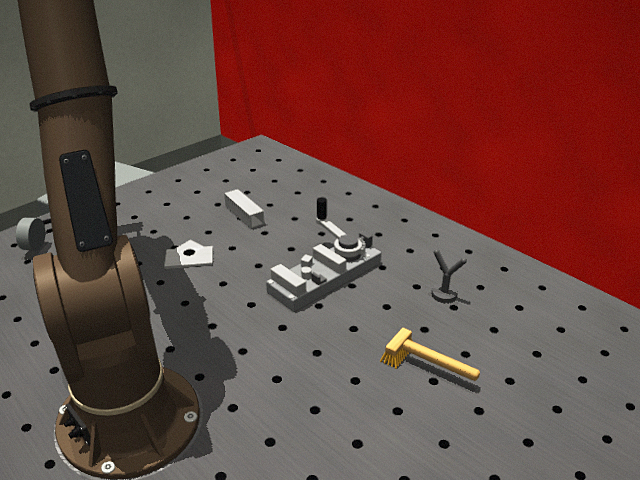

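The top view shows the vise upright at about (300,235) with its lever knob at (239,178). The three offcuts are at (284,248), (300,264) and (317,259). The brush head is at (443,272) with the handle running to (525,256). The tube, gusset and V rest are clear of the work.

```bash
cat > h.py <<'E'
import numpy as np, cv2
from cell import *
def deproj(n,us,vs,d):
    c=get_calibration(n);K=np.array([[c['fx'],0,c['cx']],[0,c['fy'],c['cy']],[0,0,1]])
    p=cv2.undistortPoints(np.stack([us,vs],-1).reshape(-1,1,2).astype(float),K,c['D']).reshape(-1,2)
    X=np.c_[p*d[:,None],d]
    return (X-c['t'])@c['R']
def cloud(n,mask,d):
    v,u=np.nonzero(mask&(d>0)); return deproj(n,u,v,d[v,u])
def proj(n,X):
    c=get_calibration(n);K=np.array([[c['fx'],0,c['cx']],[0,c['fy'],c['cy']],[0,0,1]])
    return cv2.projectPoints(np.atleast_2d(X).astype(float),cv2.Rodrigues(c['R'])[0],c['t'],K,c['D'])[0].reshape(-1,2)
E
python3 - <<'E'
from h import *
np.set_printoptions(precision=4,suppress=True)
im,d=get_image("top"); np.save('d0.npy',d)
for l in ["lever_knob","brush_grip","offcut_block_mid","offcut_angle_mid","offcut_round_mid","v_rest","gusset","tube_length","ratchet_lever"]:
    m=masks_of(l,"top")
    for r in m[:2]:
        P=cloud("top",r['region'],d)
        if len(P)<5: print(l,r['score'],'few');continue
        z=P[:,2]; T=P[z>np.percentile(z,60)]
        print(l,round(r['score'],2),len(P),'med',np.median(P,0),'min',P.min(0),'max',P.max(0),'topmean',T.mean(0))
        if l in("brush_grip",): np.save('brush.npy',P)
# vise points: from box by pixels
vm=np.zeros(d.shape,bool); vm[160:310,270:330]=1
P=cloud("top",vm,d); np.save('vise.npy',P)
Q=P[P[:,2]>0.02]; print('vise',Q.min(0),Q.max(0))
q=cv2.minAreaRect(Q[:,:2].astype(np.float32)*1000); print(q)
B=Q[np.abs(Q[:,2]-.032)<.004];print('bed',len(B),B.mean(0))
J=Q[(np.abs(Q[:,2]-.060)<.004)];print('jaws',len(J),np.median(J,0),J.min(0),J.max(0))
tb=np.zeros(d.shape,bool);tb[380:420,400:600]=1;print('table z',np.median(cloud("top",tb,d),0))
print(monitor.observe()['clock'])
E
```

```text
lever_knob 0.95 1633 med [0.6046 0.0774 0.0708] min [ 0.5651  0.0236 -0.0011] max [0.6459 0.1774 0.1254] topmean [0.6046 0.1118 0.0866]
lever_knob 0.27 2689 med [0.3535 0.3379 0.0081] min [ 0.2857  0.2753 -0.0028] max [0.4125 0.3927 0.0138] topmean [0.3505 0.3382 0.0098]
brush_grip 0.58 1349 med [ 0.4669 -0.2331  0.0408] min [ 0.4188 -0.3641 -0.0047] max [ 0.4948 -0.1876  0.0458] topmean [ 0.4665 -0.2665  0.0426]
offcut_angle_mid 0.69 155 med [0.4789 0.0314 0.0387] min [0.467  0.0202 0.0305] max [0.4927 0.0412 0.0533] topmean [0.4739 0.0314 0.0475]
v_rest 0.87 747 med [ 0.665  -0.1578  0.0138] min [ 0.6421 -0.1931  0.0008] max [ 0.6974 -0.1255  0.1089] topmean [ 0.6683 -0.1627  0.0817]
v_rest 0.43 1998 med [0.5649 0.4005 0.0396] min [ 0.5341  0.3327 -0.0048] max [0.6076 0.4942 0.0446] topmean [0.5662 0.4046 0.0413]
gusset 0.85 2703 med [0.3532 0.3381 0.0081] min [ 0.283   0.274  -0.0028] max [0.4125 0.3907 0.0138] topmean [0.3503 0.3383 0.0098]
tube_length 0.81 1905 med [0.5647 0.3992 0.0397] min [ 0.5341  0.3331 -0.0006] max [0.603  0.4768 0.0446] topmean [0.5659 0.4042 0.0414]
ratchet_lever 0.62 6903 med [0.5416 0.0652 0.0353] min [ 0.3956  0.0129 -0.0046] max [0.6707 0.1908 0.1254] topmean [0.5535 0.0801 0.0686]
ratchet_lever 0.61 1780 med [0.605  0.0777 0.0705] min [ 0.5642  0.0211 -0.0039] max [0.6639 0.1908 0.1254] topmean [0.6047 0.1113 0.086 ]
vise [0.3956 0.0129 0.0247] [0.6621 0.1158 0.0757]
((528.7801513671875, 66.70757293701172), (101.93061065673828, 266.2289123535156), 88.64005279541016)
bed 3486 [0.5195 0.0612 0.0319]
jaws 1888 [0.5357 0.0594 0.06  ] [0.4067 0.019  0.056 ] [0.6618 0.1142 0.0639]
table z [ 0.2157 -0.3165  0.0005]
0.6
```

Run:
```python
from h import *
np.set_printoptions(precision=4,suppress=True)
d=np.load('d0.npy')
H,W=d.shape
v,u=np.mgrid[:H,:W]; P=deproj("top",u.ravel(),v.ravel(),d.ravel().astype(float)); P=P[d.ravel()>0]
V=P[(P[:,0]>.38)&(P[:,0]<.69)&(P[:,1]>0.0)&(P[:,1]<.13)]
# jaws: separate
for nm,lo,hi in(("fixed",.39,.45),("moving",.5,.56)):
    J=V[(abs(V[:,2]-.06)<.004)&(V[:,0]>lo)&(V[:,0]<hi)]
    print(nm,len(J),cv2.minAreaRect(J[:,:2].astype(np.float32)*1000),J.min(0),J.max(0))
body=V[(abs(V[:,2]-.032)<.004)]
for a in np.arange(.46,.66,.02):
    s=body[(abs(body[:,0]-a)<.006)]
    if len(s): print(round(a,2),s[:,1].min(),s[:,1].max(),len(s))
# edge fit per x-bin any z>.024
ya=[];
for a in np.arange(.41,.66,.01):
    s=V[(abs(V[:,0]-a)<.005)&(abs(V[:,2]-.032)<.005)&(V[:,1]>.0)]
    if len(s)>5: ya.append((a,s[:,1].min(),s[:,1].max()))
ya=np.array(ya)
for k in(1,2): print('edge',np.polyfit(ya[:,0],ya[:,k],1))
K=P[(P[:,2]>.112)&(P[:,1]>.12)&(P[:,1]<.22)&(P[:,0]>.55)&(P[:,0]<.7)]; print('knob top',len(K),K.mean(0),K.min(0),K.max(0))
R=V[(V[:,2]>.085)];print('hub',len(R),R.mean(0),R.min(0),R.max(0))
O=V[(V[:,2]>.042)&(V[:,0]>.445)&(V[:,0]<.515)];
img=np.zeros((300,300),np.uint8)
for c in O: print(end='')
from scipy.cluster.hierarchy import fcluster,linkage
lab=fcluster(linkage(O[:,:2],'single'),.004,'distance')
for l in set(lab):
    q=O[lab==l]; print('obj',len(q),cv2.minAreaRect(q[:,:2].astype(np.float32)*1000),q.mean(0),q[:,2].max())
B=np.load('brush.npy')
h=B[(B[:,1]<-.25)&(B[:,2]>.03)]; print('handle',len(h),h.mean(0),h.min(0),h.max(0),np.polyfit(h[:,1],h[:,0],1))
hd=B[(B[:,2]>.03)&(B[:,1]>-.235)]; print('head',cv2.minAreaRect(hd[:,:2].astype(np.float32)*1000),hd.mean(0))
im,_=get_image("top"); cv2.imwrite('pics/crop.png',cv2.resize(im[150:320,220:340,::-1],None,fx=4,fy=3.5,interpolation=cv2.INTER_CUBIC)[:600])
```

```text
fixed 715 ((421.65997314453125, 63.27422332763672), (83.7598876953125, 27.710281372070312), 88.32563018798828) [0.4067 0.0216 0.0563] [0.4359 0.1048 0.0638]
moving 594 ((538.3759765625, 60.309852600097656), (82.8449935913086, 24.678342819213867), 88.82476806640625) [0.5254 0.019  0.056 ] [0.5513 0.1016 0.0637]
0.46 0.01825869267520926 0.10619122900299502 262
0.48 0.01811666840132331 0.10624758995126235 192
0.5 0.017945839673376807 0.10636241783919773 245
0.52 0.01781699981809109 0.10451911319154926 277
0.54 0.01571502795106699 0.1045387237968299 12
0.56 0.0154994899011468 0.10470786128133137 218
0.58 0.015424901979168322 0.10280237784222583 130
0.6 0.01534430456153097 0.10280892716278166 57
0.62 0.015125853648614107 0.10291273005510723 59
0.64 0.014956262009206309 0.10300786477296531 246
edge [-0.0212  0.0278]
edge [-0.0679  0.1378]
knob top 162 [0.6173 0.1663 0.1209] [0.605  0.1554 0.1124] [0.6299 0.1777 0.1254]<stdin>:23: RuntimeWarning: Mean of empty slice.
  ret = um.true_divide(
Traceback (most recent call last):
ValueError: zero-size array to reduction operation minimum which has no identity
```

Run:
```python
from h import *
np.set_printoptions(precision=4,suppress=True)
d=np.load('d0.npy')
H,W=d.shape
v,u=np.mgrid[:H,:W]; P=deproj("top",u.ravel(),v.ravel(),d.ravel().astype(float)); P=P[d.ravel()>0]
V=P[(P[:,0]>.38)&(P[:,0]<.69)&(P[:,1]>0.0)&(P[:,1]<.13)]
O=V[(V[:,2]>.042)&(V[:,0]>.44)&(V[:,0]<.515)];
from scipy.cluster.hierarchy import fcluster,linkage
lab=fcluster(linkage(O[:,:2],'single'),.004,'distance')
for l in set(lab):
    q=O[lab==l]; print('obj',len(q),cv2.minAreaRect(q[:,:2].astype(np.float32)*1000),q.mean(0),q[:,2].max())
B=np.load('brush.npy')
h=B[(B[:,1]<-.25)&(B[:,2]>.03)]; print('handle',len(h),h.mean(0),h.min(0),h.max(0),np.polyfit(h[:,1],h[:,0],1))
hd=B[(B[:,2]>.03)&(B[:,1]>-.235)]; print('head',cv2.minAreaRect(hd[:,:2].astype(np.float32)*1000),hd.mean(0))
im,_=get_image("top"); cv2.imwrite('pics/crop.png',cv2.resize(im[150:320,220:340,::-1],None,fx=4,fy=3.5,interpolation=cv2.INTER_CUBIC)[:600])
```

```text
obj 119 ((500.260498046875, 92.06927490234375), (22.218017578125, 17.60774803161621), 20.533737182617188) [0.4999 0.0921 0.0499] 0.05466447768679904
obj 43 ((470.19744873046875, 31.128501892089844), (20.85650634765625, 5.894404888153076), 84.83055877685547) [0.4701 0.0307 0.0508] 0.05329879604290739
obj 107 ((469.9361267089844, 61.3603515625), (18.352262496948242, 20.437236785888672), 89.98945617675781) [0.4701 0.0615 0.0498] 0.0539355382042403
handle 573 [ 0.4747 -0.3066  0.0413] [ 0.4555 -0.3641  0.0334] [ 0.4931 -0.25    0.0458] [-0.1978  0.414 ]
head ((456.902099609375, -215.8446502685547), (65.52354431152344, 38.62392044067383), 12.940735816955566) [ 0.4556 -0.21    0.0403]
```

View pics/crop.png

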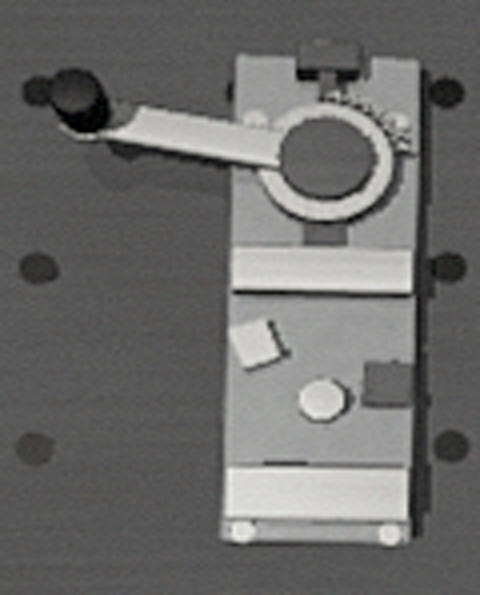

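Geometry fits well. The vise yaw is about -1.5°, the bed centre is (0.4805, 0.062), and the pivot is (0.5955, 0.059), which predicts the measured knob position to within 1 mm. The brush handle runs at 101° with its grip point near (0.472, -0.292).

```bash
cat >> h.py <<'E'
from scipy.spatial.transform import Rotation as Ro
def err(x,y,z,yaw):
    s=monitor.observe();R=Ro.from_rotvec(s['ee_rot']).as_matrix()
    e=R.T@(np.array([x,y,z])-s['position'])*100
    yw=np.degrees(np.arctan2(R[1,0],R[0,0]))
    t=-((yaw-yw+180)%360-180)
    print('t',round(s['clock'],2),'pos',s['position'].round(4),'yaw',round(yw,1),'tilt',R[:2,2].round(3),'toolerr cm',e.round(2),'turn',round(t,1),'F',s['force'].round(1),'w',round(s['width'],3),'q',s['joints'].round(2))
E
Z='[-3.06,-3.88,0],0,0'
python3 -m crank '[[[-3.06,-3.88,0],0,0],[[-3.06,-3.88,0],0,0],[[-3.06,-3.88,0],0,0],[[-3.06,-3.88,0],0,0],[[-3.06,-3.88,0],0,0]]' 60
python3 -m crank '[[[-3.06,-3.88,0],0,0],[[-3.06,-3.88,0],0,0],[[-3.06,-3.88,0],0,0],[[-3.06,-3.88,0],0,0],[[-3.06,-3.88,0],0,0]]'
python3 -c "
from h import *
err(.4718,-.2925,.19,101.2)"
```

```text
clock: 1.15
position: [0.3153, 0.3296, 0.196]
ee_rot: [0.653, 3.073, 0.001]
force: [1.7, -0.3, 0.1]
width: 1.003
clock: 1.65
position: [0.3762, 0.0902, 0.1962]
ee_rot: [0.653, 3.072, 0.002]
force: [1.1, -0.2, 0.1]
width: 0.999
t 1.65 pos [0.3762 0.0902 0.1962] yaw 156.0 tilt [0.001 0.001] toolerr cm [-24.3  -31.08   0.6 ] turn 54.8 F [ 1.1 -0.2  0.1] w 0.999 q [-0.67  0.02  0.3   2.12 -0.01  1.    0.79]
```

```bash
python3 -m crank '[[[-3.06,-3.88,0],0,0],[[-3.06,-3.88,0],0,0],[[-3.06,-3.88,0],0,0],[[-3.06,-3.88,0],0,0],[[-3.06,-3.88,0],0,0]]'
python3 -m crank '[[[-3.06,-3.88,0],0,0],[[-3.06,-3.88,0],0,0],[[-3.06,-3.88,0],0,0],[[0,0,2],8.5,0],[[0,0,2],8.5,0]]'
python3 -m crank '[[[0,0,2],8.5,0],[[0,0,1],8.5,0],[[0,0,1],8.5,0],[[0,0,0],8.5,0],[[0,0,0],3.8,0]]'
python3 -c "
from h import *
im,d=get_image('top'); cv2.imwrite('pics/b1.png',im[:,:,::-1])
err(.4718,-.2925,.10,101.2)"
```

```text
clock: 2.15
position: [0.4371, -0.1494, 0.1963]
ee_rot: [0.652, 3.072, 0.001]
force: [1.6, 2.0, -1.5]
width: 1.001
clock: 2.65
position: [0.4733, -0.2938, 0.1557]
ee_rot: [1.113, 2.936, -0.002]
force: [0.6, 1.4, -1.1]
width: 1.003
clock: 3.15
position: [0.4733, -0.2908, 0.1154]
ee_rot: [-2.0, -2.422, 0.0]
force: [0.1, -1.2, 1.1]
width: 1.001
t 3.2 pos [ 0.4735 -0.2908  0.1156] yaw 100.8 tilt [-0.  0.] toolerr cm [-0.14 -0.2   1.56] turn -0.4 F [ 0.4  0.5 -0. ] w 1.001 q [-0.13  0.51  0.84  1.89 -0.46  0.95  1.11]
```

View pics/b1.png

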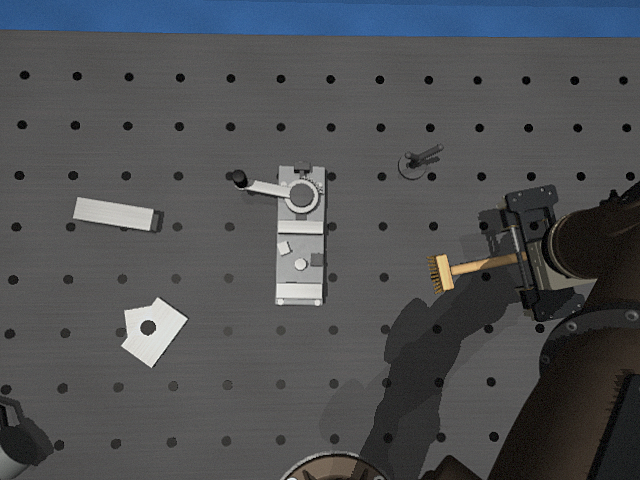

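The gripper (538,255) straddles the handle as planned. It looks shifted outward because of parallax. Next I descend and grip.

```bash
python3 -m crank '[[[-0.1,-0.2,3],-0.4,0],[[0,0,3],0,0],[[0,0,2],0,0],[[0,0,1.2],0,0],[[0,0,0.7],0,0]]'
python3 -m crank '[[[0,0,0],0,255],[[0,0,0],0,255],[[0,0,0],0,255],[[0,0,0],0,255],[[0,0,0],0,255]]' 60
python3 -m crank '[[[0,0,0],0,255],[[0,0,0],0,255],[[0,0,0],0,255]]'
python3 -c "
from h import *
err(.4718,-.2925,.016,101.2)"
```

```text
clock: 3.7
position: [0.4714, -0.2923, 0.0162]
ee_rot: [-1.984, -2.435, 0.0]
force: [-0.7, -0.2, -0.3]
width: 1.001
clock: 4.2
position: [0.4719, -0.2925, 0.0173]
ee_rot: [1.985, 2.434, 0.001]
force: [0.2, -0.1, 0.1]
width: 0.616
clock: 4.5
position: [0.4716, -0.2924, 0.0168]
ee_rot: [1.986, 2.435, 0.0]
force: [-0.2, 0.5, -0.5]
width: 0.354
t 4.5 pos [ 0.4716 -0.2924  0.0168] yaw 101.6 tilt [0. 0.] toolerr cm [-0.01  0.02  0.08] turn 0.4 F [-0.2  0.5 -0.5] w 0.354 q [-0.03  0.63  0.71  1.97 -0.6   0.76  1.24]
```

Slow fingers; wait on.

```bash
python3 -m crank '[[[0,0,0],0,255],[[0,0,0],0,255],[[0,0,0],0,255],[[0,0,0],0,255]]'
python3 -m crank '[[[0,0,0],0,255],[[0,0,-1],0,255],[[0,0,-2],0,255],[[0,0,-3],0,255],[[0,0,-3],0,255]]'
python3 -c "
from h import *
im,d=get_image('top'); cv2.imwrite('pics/b2.png',im[:,:,::-1])
ims,ds=get_image('side'); cv2.imwrite('pics/b2s.png',ims[:,:,::-1])
for c in('top','side'):
  for r in look_for('brush_head',c)[:2]: print(c,r)
err(.4718,-.2925,.016,101.2)"
```

```text
clock: 4.9
position: [0.4715, -0.2924, 0.0168]
ee_rot: [-1.986, -2.435, -0.0]
force: [-0.3, -0.2, -0.3]
width: 0.024
clock: 5.4
position: [0.4711, -0.2925, 0.1083]
ee_rot: [-1.986, -2.434, 0.001]
force: [0.8, -0.7, 0.3]
width: 0.006
top {'location': [0.4668, -0.2162, 0.0378], 'score': 0.65}
side {'location': [0.465, -0.2506, 0.0397], 'score': 0.64}
t 5.6 pos [ 0.472  -0.2925  0.1078] yaw 101.6 tilt [ 0.002 -0.   ] toolerr cm [ 0.01 -0.04  9.18] turn 0.4 F [-0.2  0.7 -0.4] w -0.0 q [-0.12  0.51  0.83  1.9  -0.47  0.93  1.14]
```

View pics/b2s.png

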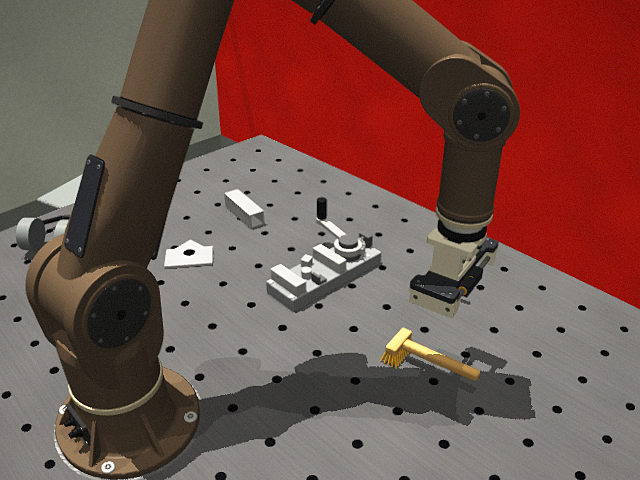

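The lift came up empty. The brush has not moved, (400,345) in the side view, and the fingers are fully shut. I'll check why: where the TCP projects, and where the brush is.

```bash
python3 -c "
from h import *
p=monitor.observe()['position']
im=cv2.imread('pics/b2.png');ims=cv2.imread('pics/b2s.png')
for n,i in(('top',im),('side',ims)):
  for q,c in((p,(0,0,255)),(p+[0,0,.019],(255,0,0)),(np.array([.4718,-.2925,.033]),(0,255,0)),(np.array([.456,-.21,.033]),(255,0,255))):
    u=proj(n,q)[0];print(n,u); cv2.circle(i,tuple(int(a) for a in u),2,c,-1)
a=cv2.resize(im[180:330,400:600],None,fx=3,fy=3);b=cv2.resize(ims[220:400,370:520],None,fx=3,fy=3)
cv2.imwrite('pics/z2t.png',a);cv2.imwrite('pics/z2s.png',b)
"
```

```text
top [503.79980475 260.27038199]
top [508.49832193 259.39396606]
top [487.20391308 263.49467731]
top [444.14283109 271.98737292]
side [444.85534933 328.68882429]
side [446.25683245 320.29311936]
side [439.45796433 360.03467641]
side [398.91149403 342.00636378]
```

View pics/z2t.png

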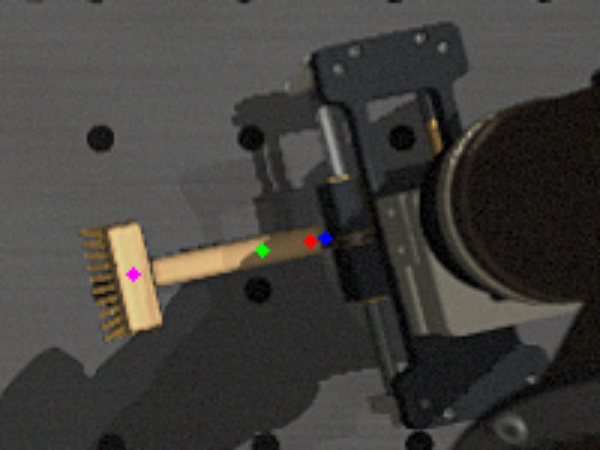

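View pics/z2s.png

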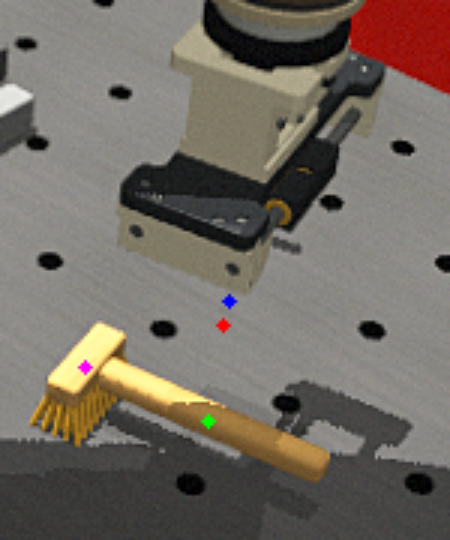

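```bash
python3 -c "
from h import *
np.set_printoptions(precision=4,suppress=True)
p=monitor.observe()['position']
for n in('side','top'):
  im,d=get_image(n);np.save('dg_'+n,d)
  v,u=np.mgrid[:480,:640];P=deproj(n,u.ravel(),v.ravel(),d.ravel().astype(float))
  M=(np.linalg.norm(P[:,:2]-p[:2],axis=1)<.14)&(P[:,2]>.055)&(d.ravel()>0)
  Q=P[M]
  for lo in np.arange(.055,.26,.015):
    s=Q[(Q[:,2]>=lo)&(Q[:,2]<lo+.015)]
    if len(s): print(n,round(lo,3),len(s),s.min(0),s.max(0))
"
python3 - <<'E'
import cv2
a=cv2.imread('pics/b1.png');cv2.imwrite('pics/z1.png',cv2.resize(a[170:330,420:600],None,fx=4,fy=3.7))
E
```

```text
side 0.13 5 [ 0.4762 -0.3029  0.1374] [ 0.4818 -0.3005  0.1445]
side 0.145 24 [ 0.4748 -0.3034  0.1452] [ 0.491  -0.2991  0.16  ]
side 0.16 11 [ 0.4752 -0.3028  0.1615] [ 0.4927 -0.2984  0.168 ]
side 0.19 17 [ 0.3821 -0.3424  0.2021] [ 0.3952 -0.2819  0.205 ]
side 0.205 532 [ 0.3776 -0.3464  0.2051] [ 0.5658 -0.2733  0.22  ]
side 0.22 692 [ 0.3724 -0.3471  0.22  ] [ 0.5703 -0.274   0.2349]
side 0.235 1494 [ 0.3699 -0.3473  0.235 ] [ 0.572  -0.2717  0.25  ]
side 0.25 394 [ 0.4003 -0.3267  0.2502] [ 0.5521 -0.2778  0.265 ]
top 0.13 19 [ 0.4597 -0.2934  0.1385] [ 0.4763 -0.279   0.1448]
top 0.145 46 [ 0.4543 -0.3024  0.145 ] [ 0.484  -0.2781  0.1598]
top 0.16 6 [ 0.4648 -0.2856  0.1601] [ 0.4682 -0.2832  0.1701]
top 0.175 7 [ 0.468  -0.2925  0.1831] [ 0.4712 -0.2871  0.1854]
top 0.19 2 [ 0.3828 -0.2751  0.2043] [ 0.3843 -0.2751  0.2044]
top 0.205 351 [ 0.3783 -0.3088  0.2057] [ 0.5494 -0.2385  0.22  ]
top 0.22 880 [ 0.3734 -0.3078  0.22  ] [ 0.5543 -0.2377  0.235 ]
top 0.235 2971 [ 0.3724 -0.3444  0.235 ] [ 0.5699 -0.2377  0.25  ]
top 0.25 273 [ 0.4167 -0.2825  0.25  ] [ 0.5329 -0.257   0.2646]
```

View pics/z1.png

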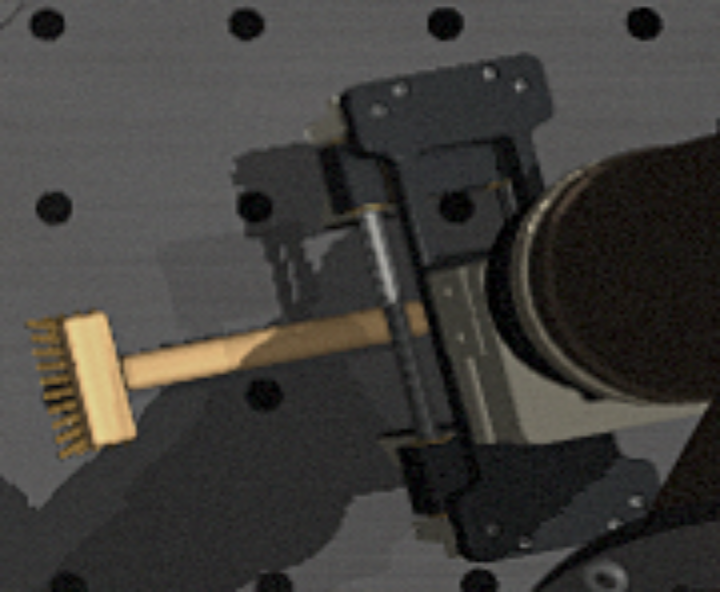

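The pad tips really sit at z≈0.137 while the state reports 0.108. The gripper body bottom shows the same ~30 mm offset, and x and y agree. So the reported z reads about 30 mm low, and the fingers closed just above the handle. I'll re-open, descend 30 mm further with force checks, and grip again.

```bash
python3 -m crank '[[[0,0,0],0,80],[[0,0,0],0,80],[[0,0,0],0,80],[[0,0,0],0,80],[[0,0,0],0,80]]'
python3 -m crank '[[[0,0,0],0,80],[[0,0,0],0,80]]'
python3 -m crank '[[[0,0,3],-0.4,80],[[0,0,3],0,80],[[0,0,2],0,80],[[0,0,0.7],0,80],[[0,0,0.3],0,80]]'
python3 -m crank '[[[0,0,0.5],0,80],[[0,0,0.5],0,80],[[0,0,0.5],0,80]]'
```

```text
clock: 6.2
position: [0.4715, -0.2925, 0.1067]
ee_rot: [-1.986, -2.434, 0.0]
force: [-0.5, -0.1, -0.1]
width: 0.391
clock: 6.4
position: [0.4716, -0.2924, 0.1068]
ee_rot: [1.986, 2.435, 0.0]
force: [-0.8, -0.0, -0.7]
width: 0.565
clock: 6.9
position: [0.4713, -0.2925, 0.0165]
ee_rot: [-1.977, -2.441, 0.0]
force: [0.6, 0.8, -0.5]
width: 0.685
clock: 7.2
position: [0.4721, -0.2926, 0.0021]
ee_rot: [1.976, 2.441, 0.001]
force: [-0.1, -0.7, 0.7]
width: 0.687
```

```bash
python3 -m crank '[[[0,0,0.4],0.4,80],[[0,0,0.4],0.4,80],[[0,0,0.3],0,80],[[0,0,0.3],0,80]]'
python3 -c "
from h import *
im,d=get_image('side'); cv2.imwrite('pics/c1.png',cv2.resize(im[220:400,370:520,::-1],None,fx=3,fy=3))
err(.4718,-.2925,-.013,101.2)"
```

```text
clock: 7.6
position: [0.4716, -0.2924, -0.0124]
ee_rot: [-1.994, -2.428, -0.0]
force: [0.4, -0.4, -0.5]
width: 0.687
t 7.65 pos [ 0.4713 -0.2923 -0.0128] yaw 101.2 tilt [-0.001  0.   ] toolerr cm [-0.03  0.04  0.02] turn 0.0 F [ 0.4 -0.5 -0.5] w 0.687 q [-0.    0.67  0.67  1.99 -0.64  0.71  1.27]
```

View pics/c1.png

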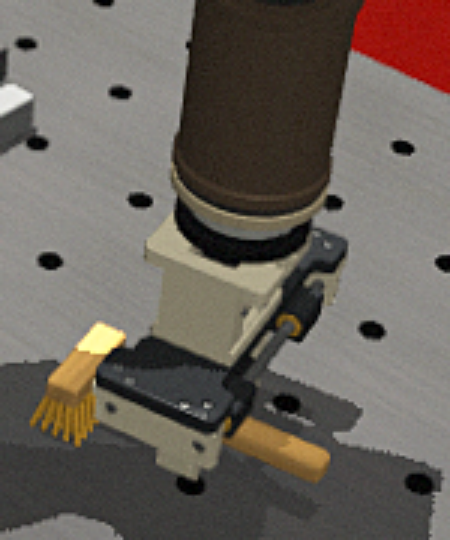

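The reported z is now below zero with no contact force, which confirms the offset. The gripper straddles the handle (crop, about (200,420)). Closing now.

```bash
python3 -m crank '[[[0,0,0],0,255],[[0,0,0],0,255],[[0,0,0],0,255],[[0,0,0],0,255],[[0,0,0],0,255]]' 60
python3 -m crank '[[[0,0,0],0,255],[[0,0,0],0,255],[[0,0,0],0,255],[[0,0,0],0,255]]'
python3 -m crank '[[[0,0,0],0,255],[[0,0,-1],0,255],[[0,0,-1],0,255],[[0,0,-1],0,255]]'
python3 -c "
from h import *
im,d=get_image('side'); cv2.imwrite('pics/c2.png',cv2.resize(im[220:400,370:520,::-1],None,fx=3,fy=3))
err(.4718,-.2925,-.013,101.2)"
```

```text
clock: 8.15
position: [0.4716, -0.2924, -0.0121]
ee_rot: [1.994, 2.428, 0.0]
force: [0.3, -0.4, 0.5]
width: 0.3
clock: 8.55
position: [0.4716, -0.2925, -0.0121]
ee_rot: [1.994, 2.428, 0.0]
force: [-0.1, -0.0, 0.2]
width: 0.189
clock: 8.95
position: [0.4716, -0.2926, 0.0189]
ee_rot: [1.994, 2.427, -0.0]
force: [0.3, 0.2, -3.2]
width: 0.191
t 9.0 pos [ 0.4723 -0.2931  0.0203] yaw 101.2 tilt [ 0.002 -0.001] toolerr cm [ 0.08 -0.05  3.33] turn -0.0 F [-0.1 -0.6 -1.2] w 0.194 q [-0.04  0.63  0.72  1.97 -0.6   0.77  1.23]
```

View pics/c2.png

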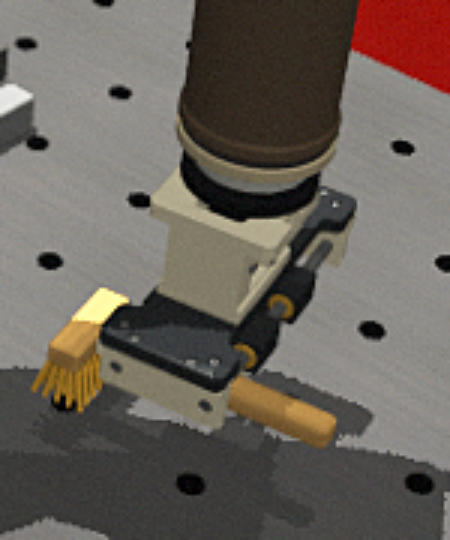

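Brush is held (width 17.6 mm) and lifted level. Raise, turn to line up with the vise, and translate.

```bash
python3 -m crank '[[[0,0,-2.5],6.4,255],[[0,0,-3],6.3,255],[[0,0,-2],0,255]]'
python3 -c "
from h import *
err(.4763,-.0971,.09,88.5)"
```

```text
clock: 9.3
position: [0.4719, -0.2927, 0.0948]
ee_rot: [2.254, 2.187, 0.001]
force: [1.3, -0.4, -2.0]
width: 0.19
t 9.3 pos [ 0.4719 -0.2927  0.0948] yaw 88.3 tilt [ 0.001 -0.001] toolerr cm [19.57 -0.15  0.46] turn -0.2 F [ 1.3 -0.4 -2. ] w 0.19 q [-0.15  0.56  0.89  1.91 -0.54  0.93  0.97]
```

```bash
python3 -m crank '[[[4,0,0],-0.2,255],[[4,0,0],0,255],[[4,-0.1,0],0,255],[[4,0,0],0,255],[[3.5,0,0],0,255]]'
python3 -m crank '[[[0,0,0],0,255]]'
python3 -c "
from h import *
np.set_printoptions(precision=4,suppress=True)
im,d=get_image('top'); cv2.imwrite('pics/d1.png',cv2.resize(im[150:330,260:420,::-1],None,fx=4,fy=3.3))
im,d2=get_image('side'); cv2.imwrite('pics/d1s.png',cv2.resize(im[180:380,240:440,::-1],None,fx=3,fy=3))
v,u=np.mgrid[:480,:640]
for n,dd in(('top',d),('side',d2)):
  P=deproj(n,u.ravel(),v.ravel(),dd.ravel().astype(float));P=P[(dd.ravel()>0)&(abs(P[:,0]-.478)<.06)&(P[:,1]<.03)&(P[:,1]>-.045)&(P[:,2]>.085)]
  T=P[(P[:,2]>.125)]
  print(n,len(P),P.min(0),P.max(0),'topface',T.min(0),T.max(0),cv2.minAreaRect(T[:,:2].astype(np.float32)*1000))
err(.4763,-.0971,.09,88.5)"
```

```text
clock: 9.8
position: [0.4749, -0.0952, 0.0931]
ee_rot: [-2.245, -2.197, -0.001]
force: [-0.0, 0.9, -1.4]
width: 0.191
clock: 9.9
position: [0.4751, -0.0916, 0.0925]
ee_rot: [-2.236, -2.202, -0.002]
force: [0.3, 0.1, -2.7]
width: 0.188
top 5560 [ 0.418  -0.045   0.1049] [0.5114 0.0102 0.6281] topface [ 0.418  -0.045   0.1252] [0.5074 0.0067 0.6281] ((462.326171875, -19.824331283569336), (51.655948638916016, 89.4581298828125), 89.08246612548828)
side 185 [ 0.4405 -0.0283  0.1052] [0.4724 0.0095 0.138 ] topface [ 0.4425 -0.0218  0.125 ] [0.4534 0.0028 0.138 ] ((447.0258483886719, -9.374637603759766), (10.863042831420898, 24.02478790283203), 6.191570281982422)
t 10.0 pos [ 0.4753 -0.0966  0.0931] yaw 88.8 tilt [0. 0.] toolerr cm [-0.05  0.1   0.31] turn 0.3 F [-0.1 -1.3 -2. ] w 0.195 q [-0.61  0.46  0.96  2.08 -0.51  0.85  0.63]
```

View pics/d1.png

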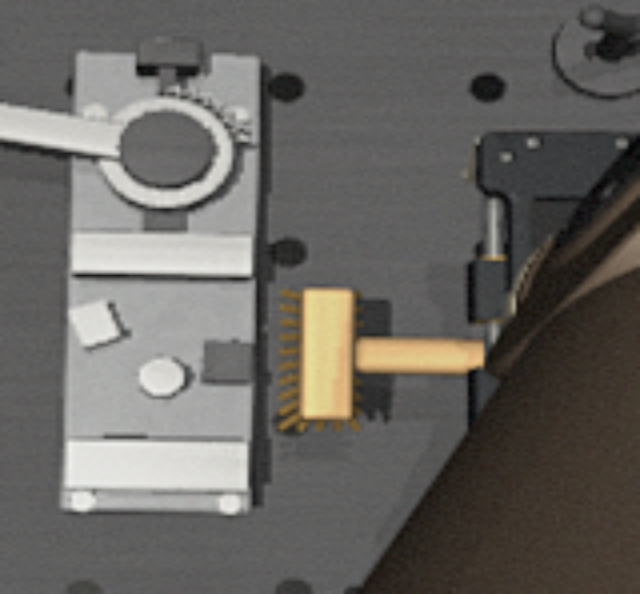

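View pics/d1s.png

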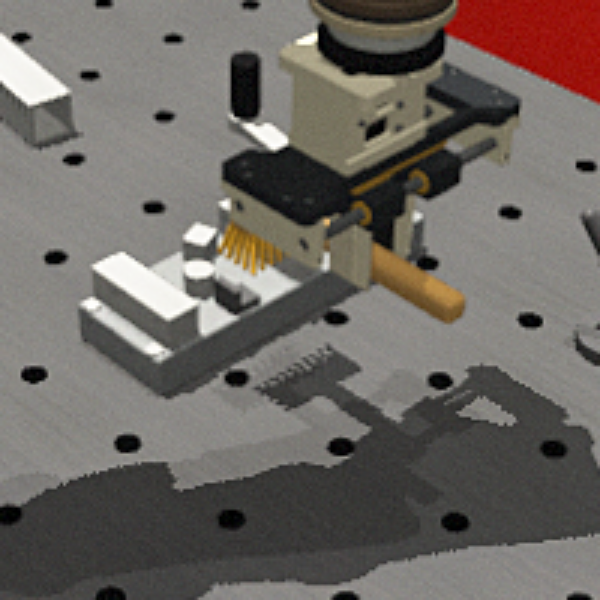

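The brush is held level and square to the vise. The head is right of the bed, crop (328,355). I'll measure its exact centre and width.

```bash
python3 -c "
from h import *
np.set_printoptions(precision=4,suppress=True)
im,d=get_image('top')
hsv=cv2.cvtColor(im,cv2.COLOR_RGB2HSV)
m=(hsv[...,1]>90)&(hsv[...,0]<30)&(hsv[...,2]>80)
m[:,:320]=0;m[:230]=0;m[285:]=0;m[:,385:]=0
P=cloud('top',m,d)
T=P[(P[:,2]>.132)&(P[:,2]<.16)];print(len(P),len(T),cv2.minAreaRect(T[T[:,1]>-.036][:,:2].astype(np.float32)*1000),T.mean(0),P.min(0),P.max(0))
H=P[(P[:,1]<-.045)];
for a in np.arange(-.075,.02,.006):
  s=T[abs(T[:,1]-a)<.003]
  if len(s): print(round(a,3),s[:,0].min(),s[:,0].max(),s[:,2].mean())
err(.4763,-.0971,.09,88.5)"
```

```text
903 741 ((476.3373107910156, -18.100902557373047), (35.5832405090332, 64.98370361328125), 89.70012664794922) [ 0.4753 -0.0282  0.1456] [ 0.4402 -0.0907 -0.0027] [0.5272 0.0052 0.2123]
-0.075 0.46995185251692756 0.4817545480639127 0.14653513195194565
-0.069 0.4667363215788851 0.4817182035601917 0.1466749381356493
-0.063 0.4668501339548217 0.4819236233543187 0.14653331179452506
-0.057 0.46671109317989773 0.48179265472720983 0.1466613524601549
-0.051 0.46700943965313885 0.48191826780182856 0.1460926219787878
-0.045 0.46694812097578614 0.4839136697073604 0.14603087133596251
-0.039 0.46680903937465673 0.4838282814591831 0.1461693297592768
-0.033 0.46710438417435246 0.48385750690091045 0.14604977253777152
-0.027 0.46705824316694816 0.4838192713016355 0.1453017196353766
-0.021 0.44394165042608236 0.5070872010456119 0.145561844558324
-0.015 0.4439544177629815 0.5085786523657423 0.14571429644306477
-0.009 0.4439571105571725 0.5088722795327849 0.14560095609657706
-0.003 0.44391160861976486 0.5085807119548584 0.14319879866050247
t 10.05 pos [ 0.4752 -0.0978  0.0932] yaw 88.7 tilt [ 0.001 -0.   ] toolerr cm [0.07 0.1  0.32] turn 0.2 F [ 0.3  0.4 -2.1] w 0.193 q [-0.61  0.46  0.96  2.08 -0.51  0.85  0.63]
```

```bash
python3 -m crank '[[[0,0.2,1.5],0.2,255],[[0,0,2],0,255],[[0,0,2],0,255],[[0,0,1],0,255],[[0,0,0.5],0,255]]'
python3 -c "
from h import *
im,d=get_image('top'); cv2.imwrite('pics/e1.png',cv2.resize(im[150:330,260:420,::-1],None,fx=4,fy=3.3))
im,d2=get_image('side'); cv2.imwrite('pics/e1s.png',cv2.resize(im[180:380,240:440,::-1],None,fx=3,fy=3))
err(.4763,-.0971,.023,88.5)"
```

```text
clock: 10.55
position: [0.4767, -0.0988, 0.0223]
ee_rot: [-2.253, -2.19, 0.001]
force: [-0.2, -0.2, -1.8]
width: 0.192
t 10.65 pos [ 0.477  -0.0984  0.0228] yaw 88.4 tilt [-0. -0.] toolerr cm [ 0.13 -0.07 -0.02] turn -0.1 F [ 0.8  0.7 -1.1] w 0.192 q [-0.5   0.57  0.82  2.13 -0.65  0.71  0.74]
```

View pics/e1.png

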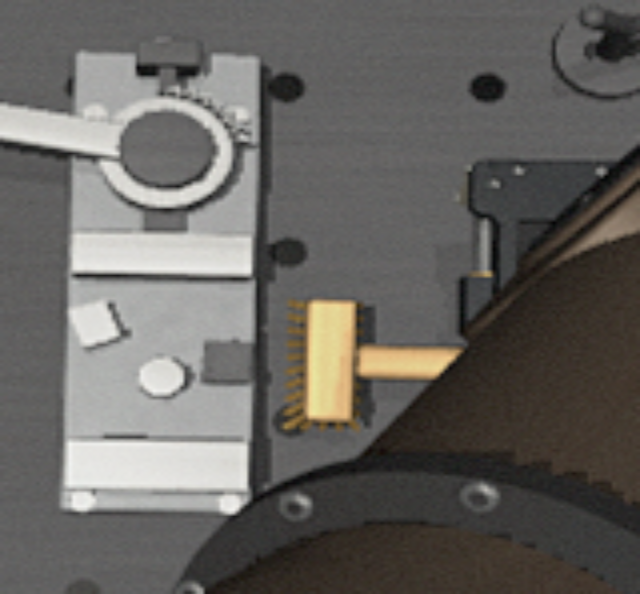

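View pics/e1s.png

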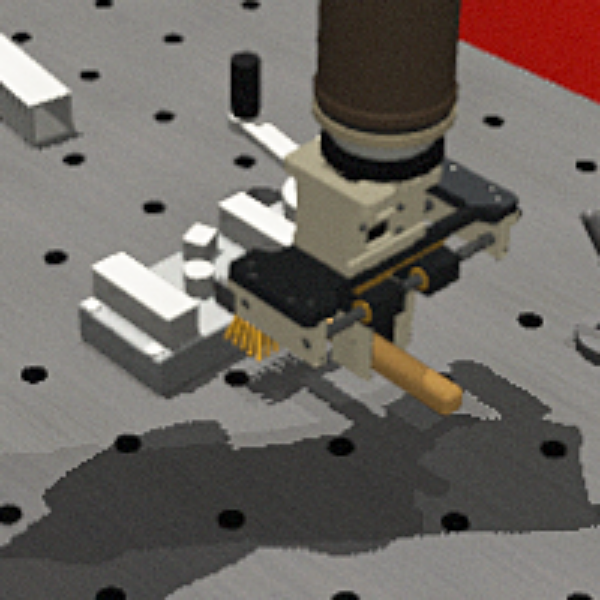

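The head is at bed height, spanning crop rows 300–430 between jaw faces at 278 and 440, so it is centred. Sweeping toward +y now.

```bash
python3 -m crank '[[[1.2,0,0],0,255],[[1.2,0,0],0,255],[[1.2,0,0],0,255],[[1.2,0,0],0,255],[[1.2,0,0],0,255]]'
python3 -m crank '[[[1.2,0,0],0,255],[[1.2,0,0],0,255],[[1.2,0,0],0,255],[[1.2,0,0],0,255]]'
python3 -c "
from h import *
im,d=get_image('top'); cv2.imwrite('pics/f1.png',cv2.resize(im[150:330,220:400,::-1],None,fx=3.5,fy=3.3))
err(.4796,.0279,.023,88.5)"
```

```text
clock: 11.15
position: [0.4788, -0.0359, 0.023]
ee_rot: [2.249, 2.193, 0.001]
force: [-1.3, -0.4, -1.3]
width: 0.191
clock: 11.55
position: [0.4799, 0.0115, 0.0228]
ee_rot: [-2.25, -2.192, -0.0]
force: [-0.4, -0.2, -2.2]
width: 0.189
t 11.6 pos [0.4799 0.0139 0.0225] yaw 88.6 tilt [-0.001  0.001] toolerr cm [ 1.4  -0.06 -0.05] turn 0.1 F [ 0.2  2.9 -3. ] w 0.189 q [-0.74  0.57  0.84  2.15 -0.67  0.71  0.53]
```

View pics/f1.png

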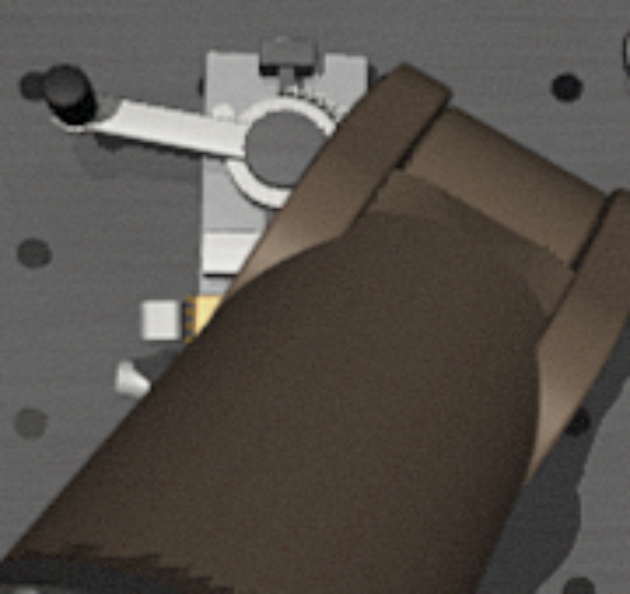

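The block (crop 160,320) and round bar (132,380) have gone over the edge. I'll push another 2 cm to clear the angle, then lift straight up.

```bash
python3 -m crank '[[[0.8,0,0],0,255],[[0.8,0,0],0,255],[[0.7,0,0],0,255],[[0,0,0],0,255]]'
python3 -m crank '[[[0,0,-2],0,255],[[0,0,-3],0,255],[[0,0,-3],0,255],[[-2,0,-2],0,255],[[-4,0,0],0,255]]'
python3 -m crank '[[[-4,0,0],0,255],[[-4.5,0,0],0,255],[[-4.5,0,0],0,255],[[-4.5,0,0],0,255],[[-4.5,0,0],0,255]]'
python3 -c "
from h import *
im,d=get_image('top'); cv2.imwrite('pics/g1.png',im[:,:,::-1]);np.save('dg1',d)
im,d=get_image('side'); cv2.imwrite('pics/g1s.png',im[:,:,::-1])
err(.4796,.0279,.023,88.5)"
```

```text
clock: 12.0
position: [0.4805, 0.0345, 0.0227]
ee_rot: [-2.249, -2.193, -0.0]
force: [0.2, -0.4, -2.3]
width: 0.192
clock: 12.5
position: [0.4809, -0.0248, 0.1248]
ee_rot: [2.243, 2.197, 0.005]
force: [-0.1, -1.3, -4.1]
width: 0.187
clock: 13.0
position: [0.4727, -0.2485, 0.1229]
ee_rot: [2.251, 2.192, 0.0]
force: [0.8, 0.6, -1.4]
width: 0.19
t 13.1 pos [ 0.471  -0.2551  0.1239] yaw 87.9 tilt [ 0.001 -0.005] toolerr cm [28.37 -0.2   9.94] turn -0.6 F [-0.1 -0.1 -1.5] w 0.189 q [-0.28  0.5   0.96  1.94 -0.49  0.96  0.88]
```

View pics/g1.png

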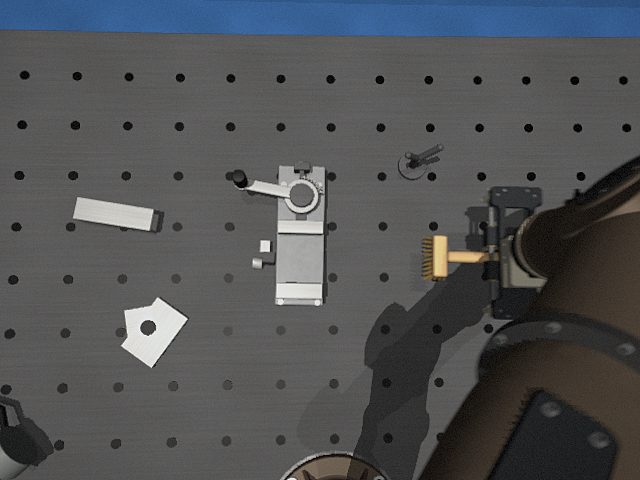

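View pics/g1s.png

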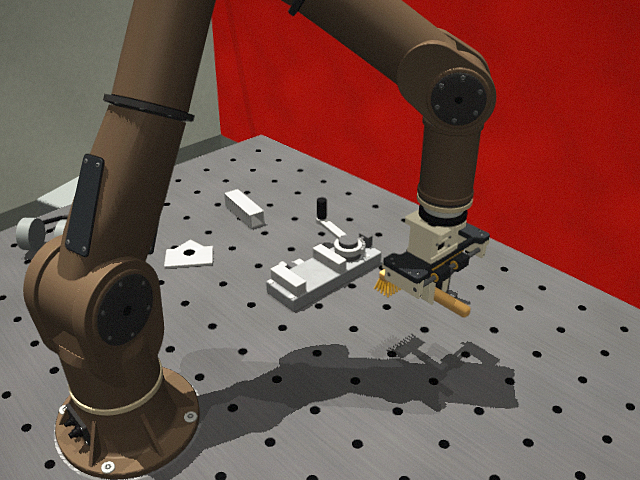

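The bed looks empty. The block (265,246) and round bar (258,263) are on the table left of the vise. The dark angle is not obvious, so I'll zoom in.

```bash
python3 -c "
from h import *
np.set_printoptions(precision=4,suppress=True)
im=cv2.imread('pics/g1.png');cv2.imwrite('pics/g1z.png',cv2.resize(im[190:310,215:335],None,fx=5,fy=5,interpolation=cv2.INTER_CUBIC))
d=np.load('dg1.npy');v,u=np.mgrid[:480,:640];P=deproj('top',u.ravel(),v.ravel(),d.ravel().astype(float))
Q=P[(P[:,0]>.38)&(P[:,0]<.56)&(P[:,1]>.108)&(P[:,1]<.25)&(P[:,2]>.008)]
from scipy.cluster.hierarchy import fcluster,linkage
lab=fcluster(linkage(Q[:,:2],'single'),.004,'distance')
for l in set(lab):
    q=Q[lab==l]
    if len(q)>8: print(len(q),q.mean(0),q.min(0),q.max(0))
Q=P[(P[:,0]>.442)&(P[:,0]<.515)&(P[:,1]>.02)&(P[:,1]<.10)];print('bed z',np.percentile(Q[:,2],[0,1,50,99,100]))
"
```

```text
370 [0.4882 0.1293 0.0197] [0.464  0.1103 0.0082] [0.5172 0.152  0.0272]
bed z [0.0265 0.0282 0.0319 0.0356 0.0371]
```

View pics/g1z.png

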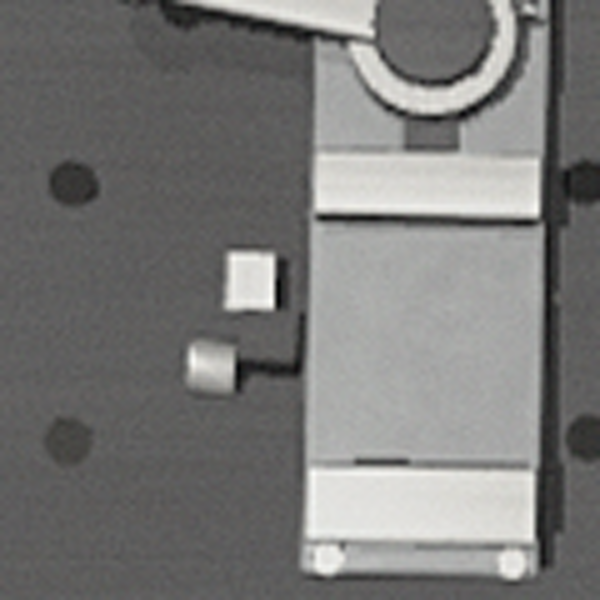

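```bash
python3 -c "
from h import *
d=np.load('dg1.npy');v,u=np.mgrid[:480,:640];P=deproj('top',u.ravel(),v.ravel(),d.ravel().astype(float))
for x in np.arange(.455,.525,.006):
  print(round(x,3),[int(1000*np.median(s)) if len(s:=P[(abs(P[:,0]-x)<.003)&(abs(P[:,1]-y)<.002)][:,2]) else -9 for y in np.arange(.10,.165,.004)])
"
```

```text
0.455 [31, 31, 15, 0, 0, 0, 0, 0, 0, 0, 0, 0, 0, 1, 0, 0, 0]
0.461 [32, 31, 15, 0, 0, 1, -1, 0, 2, 0, 1, 0, 0, -1, 0, 0, 0]
0.467 [31, 32, 1, 0, 0, 0, 0, 0, 0, 18, 17, 15, 16, 14, 0, 1, 0]
0.473 [31, 32, 28, 6, 6, 9, 4, 3, 7, 21, 22, 21, 21, 20, 1, 0, 0]
0.479 [32, 32, 15, 25, 23, 24, 24, 22, 20, 20, 21, 21, 21, 20, 0, 1, -1]
0.485 [33, 32, 2, 22, 24, 23, 23, 23, 22, 16, 15, 17, 17, 2, 0, 0, 1]
0.491 [31, 31, 16, 21, 22, 22, 21, 22, 21, 0, 0, 0, 0, 0, 0, 0, 1]
0.497 [33, 31, 14, 1, 10, 19, 18, 18, 18, 15, 0, 0, 0, 0, 0, 0, 0]
0.503 [31, 31, 1, 0, 0, 14, 17, 17, 17, 18, 0, 0, 0, 0, 0, 0, 0]
0.509 [32, 31, 0, 0, 1, 13, 17, 17, 18, 19, 0, 0, 0, 1, 0, 0, 0]
0.515 [31, 32, 0, -1, 0, 14, 17, 18, 17, 18, 0, 0, 1, 0, -1, 0, 0]
0.521 [32, 31, 0, 0, 0, 0, 0, 0, 0, 0, 0, 0, 0, 0, 0, 0, 0]
```

All three offcuts lie on the table: the angle at (0.485, 0.122), the block and the round bar beside it. The bed is bare at z=0.032. Now I lay the brush down here, which is open table.

```bash
python3 -m crank '[[[0,0,4],0,255],[[0,0,4],0,255],[[0,0,3],0,255],[[0,0,1.5],0,255],[[0,0,0.5],0,255]]'
python3 -m crank '[[[0,0,0.2],0,255],[[0,0,0.2],0,255],[[0,0,0],0,255]]'
python3 -c "
from h import *
err(.471,-.255,-.012,88.5)"
```

```text
clock: 13.6
position: [0.4724, -0.2464, -0.0082]
ee_rot: [-2.25, -2.19, 0.002]
force: [0.9, -0.8, -1.4]
width: 0.192
clock: 13.9
position: [0.474, -0.2467, -0.0103]
ee_rot: [2.249, 2.191, 0.001]
force: [-0.2, -0.5, -1.8]
width: 0.192
t 13.9 pos [ 0.474  -0.2467 -0.0103] yaw 88.5 tilt [ 0.002 -0.   ] toolerr cm [-0.84 -0.27  0.17] turn 0.0 F [-0.2 -0.5 -1.8] w 0.192 q [-0.14  0.67  0.75  2.04 -0.71  0.71  1.05]
```

```bash
python3 -m crank '[[[0,0,0.1],0,255],[[0,0,0.1],0,255],[[0,0,0],0,255]]'
python3 -m crank '[[[0,0,0],0,140],[[0,0,0],0,140],[[0,0,0],0,140],[[0,0,0],0,140],[[0,0,0],0,140]]'
```

```text
clock: 14.2
position: [0.4738, -0.2468, -0.0126]
ee_rot: [2.25, 2.191, 0.001]
force: [-0.1, 0.1, 3.4]
width: 0.188
clock: 14.7
position: [0.4731, -0.2464, -0.0132]
ee_rot: [-2.25, -2.192, 0.0]
force: [-0.4, 0.0, -0.3]
width: 0.45
```

The bristles touched down with +3.4 N and the fingers are open. Rise clear and head to the knob.

```bash
python3 -m crank '[[[0,0,-2],0,60],[[0,0,-4],0,0],[[0,0,-5],0,0],[[0,0,-5],0,0],[[0,0,-1],0,0]]'
python3 -c "
from h import *
im,d=get_image('side'); cv2.imwrite('pics/h1.png',im[:,:,::-1])
err(.6174,.1666,.15,78.5)"
```

```text
clock: 15.2
position: [0.4751, -0.2485, 0.1616]
ee_rot: [2.247, 2.187, 0.004]
force: [0.6, -0.2, -0.7]
width: 0.84
t 15.25 pos [ 0.4751 -0.2478  0.1608] yaw 88.5 tilt [ 0.006 -0.002] toolerr cm [41.8  13.13  1.1 ] turn 10.0 F [ 0.7 -0.6  0.4] w 0.881 q [-0.33  0.45  1.    1.9  -0.44  1.03  0.83]
```

View pics/h1.png

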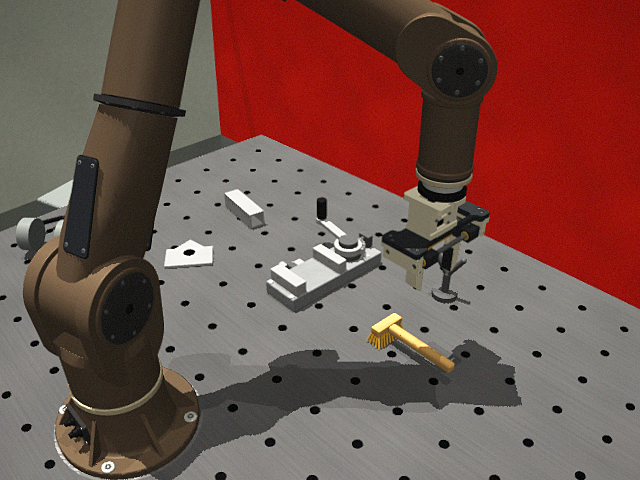

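The brush stands on the table at (385,330)–(450,365), undisturbed. On to the knob.

```bash
python3 -m crank '[[[4.2,1.3,0],0,0],[[4.2,1.3,0],0,0],[[4.2,1.3,0],0,0],[[4.2,1.3,0],0,0],[[4.2,1.3,0],0,0]]'
python3 -m crank '[[[4.2,1.3,0],0,0],[[4.2,1.3,0],0,0],[[4.2,1.3,0],0,0],[[4.2,1.3,0],0,0],[[4,1.4,0],0,0]]'
python3 -m crank '[[[0,0,1],5,0],[[0,0,0],5,0],[[0,0,0],0,0]]'
python3 -c "
from h import *
np.set_printoptions(precision=4,suppress=True)
im,d=get_image('side'); cv2.imwrite('pics/i1.png',cv2.resize(im[100:300,220:460,::-1],None,fx=3,fy=3))
p=monitor.observe()['position']
v,u=np.mgrid[:480,:640];P=deproj('side',u.ravel(),v.ravel(),d.ravel().astype(float))
Q=P[(np.linalg.norm(P[:,:2]-p[:2],axis=1)<.13)&(P[:,2]>.10)&(d.ravel()>0)]
for lo in np.arange(.10,.30,.01):
    s=Q[(Q[:,2]>=lo)&(Q[:,2]<lo+.01)]
    if len(s): print(round(lo,3),len(s),s.min(0),s.max(0))
for r in look_for('lever_knob','side')[:2]: print(r)
err(.6174,.1666,.15,78.5)"
```

```text
clock: 15.75
position: [0.5433, -0.0361, 0.1556]
ee_rot: [-2.249, -2.191, 0.001]
force: [0.4, -0.7, -0.6]
width: 1.002
clock: 16.25
position: [0.6145, 0.1703, 0.1551]
ee_rot: [-2.248, -2.192, 0.003]
force: [0.1, -0.4, -0.4]
width: 0.999
clock: 16.55
position: [0.6141, 0.1681, 0.1447]
ee_rot: [-2.433, -1.986, 0.005]
force: [0.8, -1.0, 0.5]
width: 1.0
0.1 44 [0.6054 0.1546 0.1001] [0.6244 0.1757 0.1096]
0.11 35 [0.6064 0.1535 0.1106] [0.6308 0.1728 0.1195]
0.12 41 [0.6069 0.1551 0.1201] [0.6314 0.1785 0.1255]
0.17 21 [0.5606 0.1454 0.1751] [0.6654 0.1712 0.1799]
0.18 65 [0.5509 0.144  0.1801] [0.6721 0.1892 0.19  ]
0.19 88 [0.5494 0.1425 0.1903] [0.6745 0.1876 0.1999]
0.2 93 [0.546  0.1422 0.2001] [0.6756 0.1914 0.2096]
0.21 94 [0.5472 0.1413 0.2101] [0.6757 0.1897 0.22  ]
0.22 84 [0.5466 0.1415 0.2201] [0.6755 0.1801 0.2296]
0.23 30 [0.5473 0.1432 0.2301] [0.6728 0.1692 0.2392]
0.24 158 [0.5182 0.115  0.2409] [0.6906 0.2204 0.25  ]
0.25 367 [0.5209 0.1141 0.25  ] [0.6918 0.219  0.26  ]
0.26 320 [0.5151 0.1144 0.26  ] [0.6979 0.2203 0.2699]
0.27 338 [0.5125 0.1136 0.27  ] [0.6982 0.2167 0.28  ]
0.28 754 [0.5139 0.1143 0.28  ] [0.711  0.2211 0.2899]
0.29 191 [0.5593 0.1386 0.29  ] [0.6277 0.2007 0.3   ]
{'location': [0.6062, 0.0673, 0.0692], 'score': 0.62}
{'location': [0.529, 0.0453, 0.0327], 'score': 0.49}
t 16.65 pos [0.6147 0.1676 0.1459] yaw 78.6 tilt [-0.001 -0.001] toolerr cm [-0.04  0.29 -0.41] turn 0.1 F [-0.1  0.2  0.7] w 1.002 q [-0.95  0.67  1.    1.65 -0.61  1.16  0.  ]
```

View pics/i1.png

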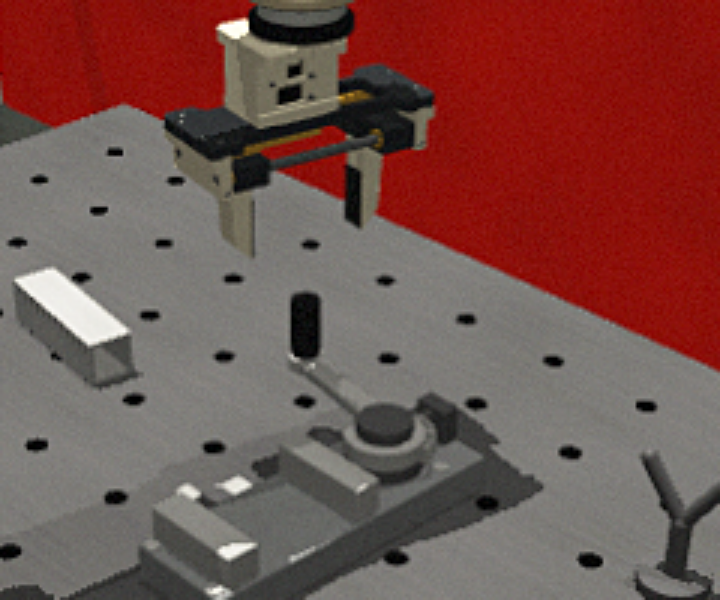

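The side view shows the fingers straddling the knob (crop (305,325)) with tips at z≈0.175, so the 30 mm offset holds here too. Descend and close.

```bash
python3 -m crank '[[[0,0.3,2],0,0],[[0,0,3],0,0],[[0,0,2],0,0],[[0,0,1.5],0,0],[[0,0,0.8],0,0]]' 25
python3 -m crank '[[[0,0,0],0,120],[[0,0,0],0,120],[[0,0,0],0,120]]'
python3 -c "
from h import *
im,d=get_image('side'); cv2.imwrite('pics/j1.png',cv2.resize(im[100:300,220:460,::-1],None,fx=3,fy=3))
err(.6174,.1666,.053,78.5)"
```

```text
clock: 17.15
position: [0.6175, 0.1671, 0.0526]
ee_rot: [-2.432, -1.988, 0.002]
force: [-0.0, 0.0, 0.2]
width: 0.998
clock: 17.45
position: [0.6188, 0.1674, 0.0549]
ee_rot: [2.432, 1.987, 0.002]
force: [0.6, 0.1, 0.2]
width: 0.786
t 17.5 pos [0.6187 0.1675 0.0548] yaw 78.5 tilt [0.001 0.001] toolerr cm [-0.11 -0.11  0.18] turn 0.0 F [-0.2  0.2 -0.2] w 0.742 q [-0.9   0.77  0.92  1.73 -0.71  1.01  0.08]
```

View pics/j1.png

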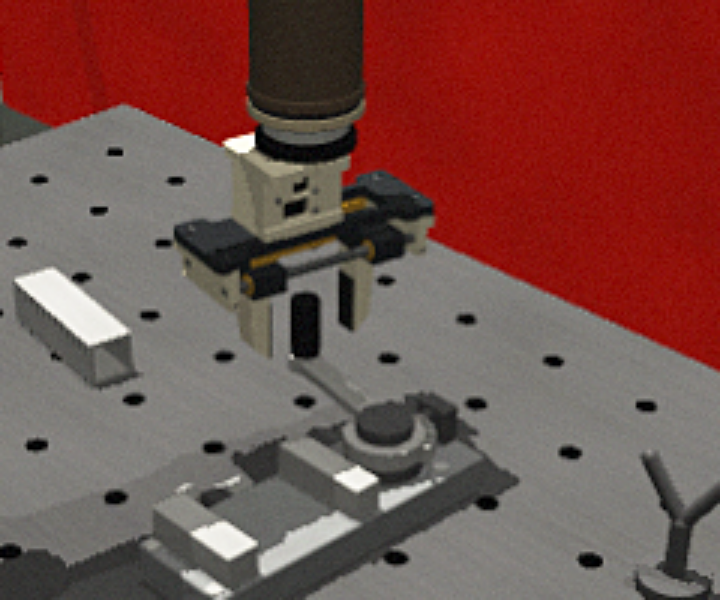

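The knob is between the pads at the right height. Closing.

```bash
python3 -m crank '[[[-0.1,-0.1,0],0,255],[[0,0,0],0,255],[[0,0,0],0,255],[[0,0,0],0,255],[[0,0,0],0,255]]' 25
python3 -m crank '[[[0,0,0],0,255],[[0,0,0],0,255],[[0,0,0],0,255],[[0,0,0],0,255]]'
python3 -c "
from h import *
err(.6174,.1666,.053,78.5)"
```

```text
clock: 18.0
position: [0.6169, 0.1666, 0.0538]
ee_rot: [2.433, 1.988, 0.0]
force: [1.9, 0.4, 0.2]
width: 0.31
clock: 18.4
position: [0.617, 0.1667, 0.0539]
ee_rot: [2.433, 1.988, 0.0]
force: [0.7, 0.8, 0.1]
width: 0.255
t 18.4 pos [0.617  0.1667 0.0539] yaw 78.5 tilt [0. 0.] toolerr cm [-0.    0.04  0.09] turn 0.0 F [0.7 0.8 0.1] w 0.255 q [-0.9   0.76  0.92  1.74 -0.71  1.01  0.08]
```

Gripped (23.5 mm). Now I follow the 110 mm arc in 0.05 rad steps: −0.55 cm along tool y and −2.87° per step. I'll read force and angle as I go.

```bash
cat > ang.py <<'E'
from h import *
s=monitor.observe();p=s['position'];dx,dy=p[0]-.5955,p[1]-.0588
th=np.arctan2(dy,dx);R=Ro.from_rotvec(s['ee_rot']).as_matrix();yw=np.degrees(np.arctan2(R[1,0],R[0,0]))
F=s['force'];ft=-np.sin(th)*F[0]+np.cos(th)*F[1]
print('   ang',round(th-np.radians(78.5),3),'r',round(np.hypot(dx,dy),4),'yawerr',round(yw-np.degrees(th),1),'Ftan',round(ft,1),'Frad',round(np.cos(th)*F[0]+np.sin(th)*F[1],1),'Fz',round(F[2],1),'w',round(s['width'],3),'t',round(s['clock'],2))
E
python3 ang.py
python3 -m crank '[[[-0.007,-0.275,0],-1.43,255],[[-0.007,-0.275,0],-1.43,255]]'>/dev/null; python3 ang.py
python3 -m crank '[[[-0.007,-0.275,0],-1.43,255],[[-0.007,-0.275,0],-1.43,255]]'>/dev/null; python3 ang.py
python3 -m crank '[[[-0.007,-0.275,0],-1.43,255],[[-0.007,-0.275,0],-1.43,255]]'>/dev/null; python3 ang.py
python3 -m crank '[[[-0.007,-0.275,0],-1.43,255],[[-0.007,-0.275,0],-1.43,255]]'>/dev/null; python3 ang.py
python3 -m crank '[[[0,0,0],0,255]]'>/dev/null; python3 ang.py
```

```text
ang 0.004 r 0.11 yawerr -0.2 Ftan -0.5 Frad 0.9 Fz 0.1 w 0.255 t 18.4
   ang 0.055 r 0.1099 yawerr -0.1 Ftan -2.0 Frad 1.7 Fz -1.2 w 0.255 t 18.6
   ang 0.101 r 0.1098 yawerr 0.0 Ftan -6.2 Frad 1.1 Fz -3.9 w 0.26 t 18.8
   ang 0.153 r 0.1097 yawerr -0.1 Ftan -4.1 Frad 0.2 Fz 0.9 w 0.255 t 19.0
   ang 0.207 r 0.1096 yawerr -0.3 Ftan -2.7 Frad 0.3 Fz -1.7 w 0.258 t 19.2
   ang 0.21 r 0.1096 yawerr -0.5 Ftan -3.1 Frad -0.5 Fz -1.8 w 0.252 t 19.3
```

One click: force peaked near −6 N and then dropped. Continuing.

```bash
python3 -m crank '[[[-0.002,-0.27,0],-1.43,255],[[-0.002,-0.27,0],-1.43,255]]'>/dev/null; python3 ang.py
python3 -m crank '[[[-0.002,-0.27,0],-1.43,255],[[-0.002,-0.27,0],-1.43,255]]'>/dev/null; python3 ang.py
python3 -m crank '[[[-0.002,-0.27,0],-1.43,255],[[-0.002,-0.27,0],-1.43,255]]'>/dev/null; python3 ang.py
python3 -m crank '[[[-0.002,-0.27,0],-1.43,255],[[-0.002,-0.27,0],-1.43,255]]'>/dev/null; python3 ang.py
python3 -m crank '[[[0,0,0],0,255]]'>/dev/null; python3 ang.py
python3 -m crank '[[[-0.002,-0.27,0],-1.43,255],[[-0.002,-0.27,0],-1.43,255]]'>/dev/null; python3 ang.py
python3 -m crank '[[[-0.002,-0.27,0],-1.43,255],[[-0.002,-0.27,0],-1.43,255]]'>/dev/null; python3 ang.py
python3 -m crank '[[[-0.002,-0.27,0],-1.43,255],[[-0.002,-0.27,0],-1.43,255]]'>/dev/null; python3 ang.py
python3 -m crank '[[[-0.002,-0.27,0],-1.43,255],[[-0.002,-0.27,0],-1.43,255]]'>/dev/null; python3 ang.py
python3 -m crank '[[[0,0,0],0,255]]'>/dev/null; python3 ang.py
python3 -c "
from h import *
im,d=get_image('top'); cv2.imwrite('pics/k1.png',cv2.resize(im[130:330,200:360,::-1],None,fx=4,fy=3))"
```

```text
ang 0.255 r 0.1095 yawerr -0.2 Ftan -3.6 Frad -1.2 Fz -0.9 w 0.256 t 19.5
   ang 0.3 r 0.1093 yawerr 0.1 Ftan -7.3 Frad -2.8 Fz -4.2 w 0.257 t 19.7
   ang 0.351 r 0.1092 yawerr 0.0 Ftan -4.3 Frad -0.6 Fz -1.7 w 0.256 t 19.9
   ang 0.404 r 0.1091 yawerr -0.2 Ftan -3.8 Frad -4.8 Fz -2.5 w 0.254 t 20.1
   ang 0.407 r 0.1092 yawerr -0.4 Ftan -4.0 Frad -4.4 Fz -4.3 w 0.256 t 20.2
   ang 0.452 r 0.109 yawerr -0.1 Ftan -3.1 Frad -5.2 Fz -2.8 w 0.254 t 20.4
   ang 0.496 r 0.1088 yawerr 0.2 Ftan -8.1 Frad -6.5 Fz -6.9 w 0.254 t 20.6
   ang 0.547 r 0.1087 yawerr 0.1 Ftan -4.1 Frad -6.3 Fz -2.4 w 0.256 t 20.8
   ang 0.6 r 0.1086 yawerr -0.0 Ftan -3.3 Frad -7.5 Fz -3.3 w 0.255 t 21.0
   ang 0.603 r 0.1086 yawerr -0.2 Ftan -2.0 Frad -7.2 Fz -5.0 w 0.255 t 21.1
```

View pics/k1.png

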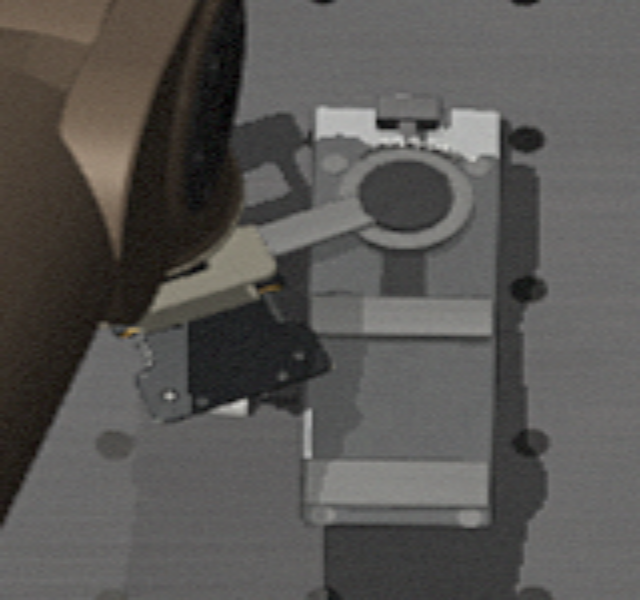

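Three clicks felt, with peaks at −6, −7 and −8 N, and the lever and jaw have visibly moved. Radial force has built up from about 1.4 mm of inward drift, so I'll correct that during the fourth click.

```bash
python3 -m crank '[[[0.04,-0.27,0],-1.43,255],[[0.04,-0.27,0],-1.43,255]]'>/dev/null; python3 ang.py
python3 -m crank '[[[0.03,-0.27,0],-1.43,255],[[0.02,-0.27,0],-1.43,255]]'>/dev/null; python3 ang.py
python3 -m crank '[[[0.01,-0.27,0],-1.43,255],[[0.01,-0.27,0],-1.43,255]]'>/dev/null; python3 ang.py
python3 -m crank '[[[0.01,-0.27,0],-1.43,255],[[0,-0.27,0],-1.43,255]]'>/dev/null; python3 ang.py
python3 -m crank '[[[0,0,0],0,255]]'>/dev/null; python3 ang.py
python3 -m crank '[[[0,0,0],0,255]]'>/dev/null; python3 ang.py
python3 -m crank '[[[0,0,0],0,255]]'; python3 ang.py
```

```text
ang 0.649 r 0.1084 yawerr -0.0 Ftan -3.8 Frad -11.2 Fz -6.3 w 0.256 t 21.35
   ang 0.693 r 0.1082 yawerr 0.3 Ftan -7.4 Frad -14.5 Fz -10.0 w 0.256 t 21.55
   ang 0.742 r 0.1081 yawerr 0.3 Ftan -4.0 Frad -13.9 Fz -7.7 w 0.253 t 21.75
   ang 0.796 r 0.1079 yawerr 0.1 Ftan -3.5 Frad -16.3 Fz -10.4 w 0.26 t 21.95
   ang 0.8 r 0.108 yawerr -0.2 Ftan -1.4 Frad -14.7 Fz -9.0 w 0.255 t 22.05
   ang 0.799 r 0.108 yawerr -0.2 Ftan -2.2 Frad -15.5 Fz -9.4 w 0.253 t 22.15
clock: 22.25
position: [0.5348, 0.1481, 0.0539]
ee_rot: [1.47, 2.771, -0.003]
force: [9.5, -11.1, -7.5]
width: 0.256
   ang 0.798 r 0.108 yawerr -0.1 Ftan -1.6 Frad -14.5 Fz -7.5 w 0.256 t 22.25
```

The fourth peak (−7.4 N) and drop have been felt, and the lever is at about 0.80. The inward pull shows I'm commanding too far outward (the pivot estimate is off by ~2 mm), so I'll relieve that radially.

```bash
python3 -m crank '[[[-0.12,-0.05,0],0,255],[[-0.12,-0.05,0],0,255],[[0,0,0],0,255]]'>/dev/null; python3 ang.py
python3 -m crank '[[[0,0,0],0,255],[[0,0,0],0,255]]'>/dev/null; python3 ang.py
python3 -c "
from h import *
np.set_printoptions(precision=4,suppress=True)
im,d=get_image('top'); cv2.imwrite('pics/l1.png',cv2.resize(im[130:330,200:360,::-1],None,fx=4,fy=3))
im2,d2=get_image('side'); cv2.imwrite('pics/l1s.png',cv2.resize(im2[100:300,220:460,::-1],None,fx=3,fy=3))
v,u=np.mgrid[:480,:640];P=deproj('top',u.ravel(),v.ravel(),d.ravel().astype(float))
J=P[(abs(P[:,2]-.06)<.004)&(P[:,0]>.47)&(P[:,0]<.55)&(P[:,1]>.01)&(P[:,1]<.1)]
J=J[J[:,1]<.09];print('moving jaw x',np.percentile(J[:,0],[1,50,99]),'was .5254-.5513, mid .538')
L=P[(P[:,2]>.06)&(P[:,2]<.085)&(P[:,1]>.085)&(P[:,1]<.14)&(P[:,0]>.52)&(P[:,0]<.63)]
if len(L)>10:
  c=L.mean(0);w,V=np.linalg.eigh(np.cov(L[:,:2].T));a=V[:,1];print(len(L),c,'lever dir',np.degrees(np.arctan2(a[1],a[0]))%180,'expect',78.5+45.8)
"
```

```text
ang 0.803 r 0.108 yawerr -0.3 Ftan -3.3 Frad -7.6 Fz -4.9 w 0.252 t 22.55
   ang 0.803 r 0.108 yawerr -0.3 Ftan -3.6 Frad -8.6 Fz -4.8 w 0.254 t 22.75
moving jaw x [0.5062 0.5176 0.5288] was .5254-.5513, mid .538
210 [0.5661 0.0967 0.0695] lever dir 173.0882697473552 expect 124.3
```

View pics/l1.png

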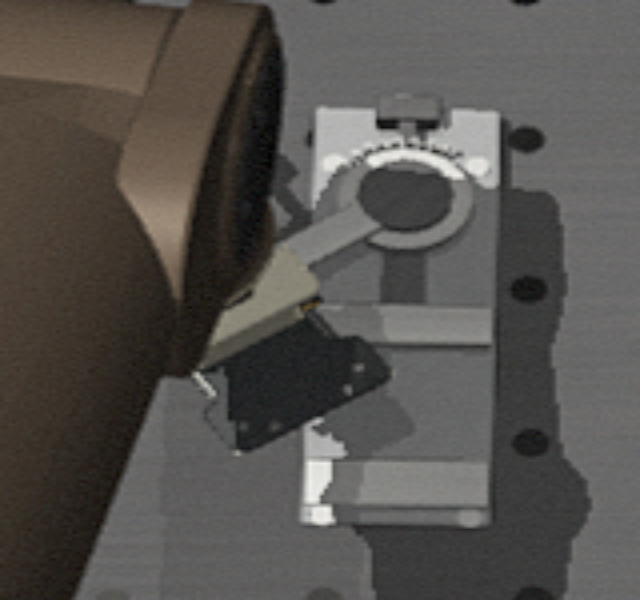

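View pics/l1s.png

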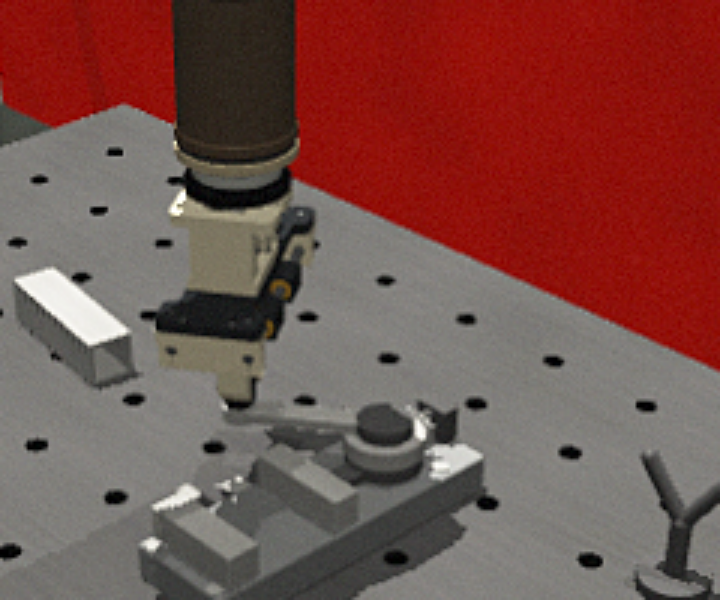

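The moving jaw has advanced about 20 mm (mid 0.538 → 0.5176), which is four clicks. The knob is in the pads. I'll relieve the remaining radial pull and do a last scene check.

```bash
python3 -m crank '[[[-0.12,0,0],0,255],[[-0.08,0,0],0,255],[[0,0,0],0,255]]'>/dev/null; python3 ang.py
python3 -m crank '[[[0,0,0],0,255],[[0,0,0],0,255],[[0,0,0],0,255],[[0,0,0],0,255]]'>/dev/null; python3 ang.py
python3 -c "
from h import *
np.set_printoptions(precision=4,suppress=True)
im,d=get_image('top'); cv2.imwrite('pics/m1.png',im[:,:,::-1])
v,u=np.mgrid[:480,:640];P=deproj('top',u.ravel(),v.ravel(),d.ravel().astype(float))
J=P[(abs(P[:,2]-.06)<.004)&(P[:,0]>.47)&(P[:,0]<.55)&(P[:,1]>.01)&(P[:,1]<.09)]
print('jaw',np.percentile(J[:,0],[1,50,99]))
for l in('gusset','v_rest','tube_length'):
  r=masks_of(l,'top')
  if r: print(l,round(r[0]['score'],2),np.median(cloud('top',r[0]['region'],d),0))
"; python3 ang.py
```

```text
ang 0.802 r 0.1081 yawerr -0.2 Ftan -1.2 Frad -0.5 Fz 0.2 w 0.257 t 23.15
   ang 0.801 r 0.1081 yawerr -0.1 Ftan -1.7 Frad 1.4 Fz 0.5 w 0.258 t 23.55
jaw [0.5063 0.5176 0.5288]
v_rest 0.64 [ 0.6654 -0.1595  0.0135]
tube_length 0.67 [0.5687 0.4245 0.0398]
   ang 0.801 r 0.1081 yawerr -0.1 Ftan -1.1 Frad 3.3 Fz 2.6 w 0.254 t 23.75
```

View pics/m1.png

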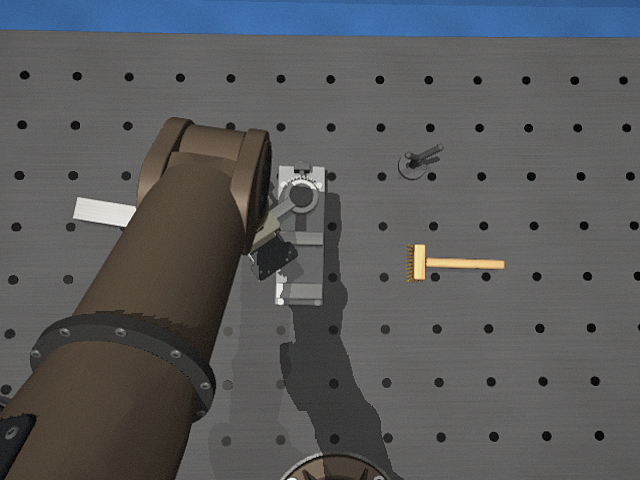

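The brush is on the table at (455,263). The V rest and tube are at their original pixels, the tube partly hidden by the forearm. The gusset is fully hidden, but the arm never came near it. Handing in.

```bash
python3 -c "
from cell import workorder
print(workorder.sign_off())"
```

```text
the job is handed in; nothing more can be done
None
```

The job is handed in at about 24 s of the 72 s allowed, with the gripper still holding the lever's knob at the fourth click. The sign-off itself gives no verdict.

- **Sweep:** I swept all three offcuts off the +y side with the brush. Depth readings showed the bed bare and the block, round bar and angle on the table beside the vise. The brush was then set down on open table, standing on its bristles.
- **Lever:** I pushed it through four force peaks, each followed by a drop (about 6, 7, 8 and 7 N). At the end it was at about 0.80 rad, and the moving jaw had advanced about 20 mm (4 × 5 mm). The knob is held between the pads (23.5 mm opening, grip set to 25 N) with little remaining force at the wrist, about 4 N.

**Checks that failed or disagreed:**
- **First grasp missed:** the first grasp of the brush closed just above the handle. The cameras showed the reported height reads about 30 mm low, and correcting for that fixed it.
- **Sideways pull on the lever:** up to about 16 N built up because my pivot estimate was about 2 mm off. I relieved it before handing in.
- **Gusset not seen:** the arm hid the gusset plate in the final picture. It was in its place in the earlier pictures and I never worked near it. The V rest and the visible part of the tube had not moved.

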